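# Close the board-test jig and set its pressure screw

### The arm

A 6-joint arm with a two-finger parallel gripper is mounted at the origin on the work surface. World frame = base frame: x ahead of the robot, y to its left, z up, the work surface at z = 0. Lengths are in m, angles in degrees, forces in N, time in s.
With the tool pointing down it reaches from about 0.35 to 0.975 m from the base axis. Payload 17.4 kg.
Tool frame: the origin (TCP) lies midway between the tips of the shut fingers; the grasp point (between the pads) lies 19 mm behind it; z points along the fingers, y is the line along which they close (so a half turn about z gives the same grasp; the last joint's range is limited). The gripper opens to 85 mm and grips with 20 to 120 N. Pads are 22 mm wide; open, the fingers measure 114 mm over their backs; the gripper's body (76 mm by 85 mm) begins 54 mm behind the grasp point. The pads swing forward as they close: fully open they stand 13 mm farther back than shut.
Start: joints at [-73.728, 6.646, 82.598, -0, 90.757, -2.166], TCP at [0.213, -0.64, 0.206] pointing down, gripper open.
Joint ranges: [-162.19, 162.19], [-47.58, 125.68], [4.15, 143.07], [-65.23, 245.23], [0.69, 171.88], [-170.13, 170.13]. Speed limits (degrees/s): [108.29, 108.29, 127.2, 180, 180, 180].

### API

Orientations are given as [roll, pitch, yaw] about the fixed x, y, z axes, in that order (R = Rz(yaw) Ry(pitch) Rx(roll)).
In Python, from station import * gives the robot as it stands. Calls block until the motion is done:
- movep(position, orientation): joint-space move of the TCP to a pose.
- movel(position, orientation=None, max_speed=0.15, max_force=None): straight line of the TCP; orientation=None keeps the orientation; max_speed is the mean speed in m/s. With max_force (N) it stops when the force on the tool has changed by that much, and returns True; else False.
- goto_joints(angles): joint-space move.
- move_gripper(opening, f_grip=None): opening from 0.0 (shut) to 1.0 (fully open); f_grip is the grip in N (None keeps the last); returns when the fingers have stopped.
- hold(seconds).
- solve_ik(position, orientation): joint angles nearest the present ones, or None.
- grab_frame(name): name is "scene" or "top" or "wrist"; returns a dict with "img" (384x512x3 uint8, red, green, blue), "fx", "fy", "cx", "cy" (pixels), "k1" (the pictures are not rectified: a ray, as slopes to the right and down, at radius r is drawn at 1 + k1 r^2 times it, then the intrinsics apply), "position" and "rotation" of the camera in the world; the wrist camera has in their place "hand_eye" (4x4, takes a point from camera to tool coordinates, whose origin is the TCP and whose axes are the flange's). Camera axes: x right, y down, z forward; pixel columns grow to the right and rows downward; lengths in m; the calibration is good to about 2 mm. A picture is of the moment at which its call begins: read the wrist's pose just before it. There is no depth.
A pose or a line that the arm cannot do raises IKError and nothing moves.
- finish_job(): hands the job in; it is judged then, once.
Trained networks look in a picture, given as the dict that the camera call returned (one of the last four; its "shot" number tells which), for a name from the list of things; names that differ only in an ending like _2 or _b are one class to them, and where a whole thing is asked for, a point or a joint stands for the part that bears it (a point fixed in the world has none). Each returns a list of dicts, best first, with "p" (0 to 1); they miss things now and then, are a little off and sometimes report something else, mostly with a low value. They report only what shows in the picture. A call takes as long as a camera call. They do not tell look-alikes from the thing itself.
- silhouettes(picture, target): "mask" (384x512 bool, what is visible of it) and "rect" ([centre column, centre row, width, height] in pixels, round what is visible of it).
Readings, each from a call of its own:
- current_t(): time.
- current_joint_pos(): joint angles.
- current_joint_velocities(): joint speeds.
- current_joint_efforts(): joint torques, N m.
- current_tcp_pos(): TCP position.
- current_eef_rot(): TCP orientation.
- current_wrist_force(): force on the tool from outside, world axes, zero at the start.
- current_wrist_torque(): the same for the moment, N m.
- current_opening(): opening from 0.0 (shut) to 1.0 (fully open).
- current_finger_force(): force on a finger pad.
Only numpy, scipy, OpenCV 4.12 (cv2) and the standard library are available. Lean on these libraries where they do the work, as an engineer would, in place of code of your own. Each camera call takes 0.05 s, during which the arm holds its last target. There are 200 camera calls.

### The job

Lower the open lid of the circuit-board test jig fully shut over its base, without slamming it, then turn the thumbscrew in the lid clockwise until its pressure pad seats on the board and it turns no further. Then back the screw off a quarter turn and finish still gripping its head there, holding it steady so that the lock nut can be tightened. Leave the other things on the bench where they are.

Things in the scene. Friction and masses are not known exactly. Their poses are not given: they have to be found in the camera images.
- jig: Board-test jig, fixed to the bench: black base block 170 (x) x 150 (y) x 33 mm high with a green circuit board on it, under a hinged lid. Origin: centre of the base's underside; z up, x from the front (tab side, nearer the robot) to the hinge at the back. With the lid shut its upper face is 58 mm above the bench and the screw's axis is vertical through the origin.
- jig_lid (a joint): Lid angle (rad), 0 fully shut, opens upward to 1.25. Open aluminium frame 136 mm wide, 8 mm thick; a bridge across its middle carries the thumbscrew. Hinge axis along the jig's y, 78 mm behind (+x) the jig's origin, 54 mm above the bench. Stiff friction hinge: stays where left, also shut; needs about 1 to 6 N down on the tab. Faster than 3 rad/s is a slam.
- lid_tab (a point): Middle of the upper (outer) face of the black finger tab on the lid's free front edge; tab 60 mm wide, 20 mm deep, 8 mm thick. The point lies 162 mm from the hinge axis along the lid and 4 mm off its mid plane; the tab's end is 9 mm further out. Axes: x along the lid towards the hinge, y along the hinge, z out of the outer face.
- pad_screw (a joint): Thumbscrew angle (rad): how far it is backed off from its seat. 0 = pressure pad seated on the board (firm stop); grows anticlockwise seen from above, up to 4.7; a quarter turn back is 1.57. It starts somewhere from 0.9 to 2.4. Friction 0.05 N m, stays where left; rises 1.25 mm per turn.
- thumbscrew: Black wing head of the thumbscrew: wings 45 mm across along its x, 10 mm thick along its y (two flat faces to pinch), 22 mm tall; z is the screw's axis. Origin on the axis, 10 mm below the wings' top; 92 mm above the bench with the lid shut (34 mm over the lid). Seated, the wings lie along the jig's x. Below it a 16 mm collar and hex lock nut: keep fingertips 12 mm or more above the lid.
- multimeter: Bystander: multimeter lying flat, 170 x 82 x 37 mm, origin at the centre of its underside.
- phone: Bystander: phone lying flat, 147 x 71 x 8 mm, origin at the centre of its underside.
- bowl: Bystander: steel parts bowl, 124 mm across, 30 mm high, origin at the centre of its underside.
- screwdriver: Bystander: screwdriver lying flat, 150 mm long, along its x.
Things that resemble listed ones, but are neither listed nor needed, are in the scene too. There is more than one size of the jig; the one meant has the size given above.

How it is judged:
By the outcome, as a careful person would: the job done as asked, in the order asked, and still so for the second after the job is handed in, while the arm keeps its last pose, push and grip.
It also fails if it takes over 69 s, if anything falls off the work surface, if the arm or the gripper's body presses on something with over 40 N, if the wrist force passes 120 N, or if a joint passes its speed limit or range.

## Working session

There is one attempt and no reset: what is moved stays moved. The work goes in short steps, each a Python script; the robot and the scene stay as the last script left them, time stands still between calls to the robot, and variables do not carry over. Pictures are saved under pics/ and viewed, at most 10 in all, crops included, and the job is handed in when it is done.

```bash
mkdir -p pics; ls; python3 - <<'E'
from station import *
import cv2,pickle,numpy as np
d={}
for n in("scene","top"):
    f=grab_frame(n)
    cv2.imwrite(f"pics/{n}0.png",f["img"][:,:,::-1])
    print(n,f["fx"],f["fy"],f["cx"],f["cy"],f["k1"],np.round(f["position"],4).tolist(),np.round(f["rotation"],4).tolist())
    s={}
    for t in("jig","jig_lid","lid_tab","pad_screw","thumbscrew"):
        r=silhouettes(f,t); s[t]=r
        print(t,[(round(q["p"],2),np.round(q["rect"]).tolist(),int(q["mask"].sum())) for q in r])
    d[n]=(f,s)
pickle.dump(d,open("d0.pkl","wb"))
print(current_t())
E
```

```text
pics
scene 415.49265426755863 415.49265426755863 253.13204438680344 197.41953794255863 -0.09811859345360094 [1.3515, 0.4848, 0.7735] [-126.541, 1.2937, 120.9659]
jig [(0.89, [219.0, 211.0, 62.0, 42.0], 1707), (0.85, [238.0, 280.0, 72.0, 58.0], 2575)]
jig_lid [(0.95, [238.0, 273.0, 62.0, 41.0], 1271), (0.78, [217.0, 208.0, 55.0, 35.0], 717), (0.68, [285.0, 209.0, 62.0, 68.0], 1994)]
lid_tab [(0.88, [238.0, 269.0, 63.0, 46.0], 1155), (0.82, [286.0, 208.0, 64.0, 67.0], 2044), (0.76, [217.0, 205.0, 55.0, 32.0], 739)]
pad_screw [(0.74, [286.0, 209.0, 63.0, 65.0], 1959), (0.58, [217.0, 200.0, 7.0, 11.0], 56), (0.51, [238.0, 261.0, 12.0, 11.0], 77)]
thumbscrew [(0.4, [218.0, 200.0, 14.0, 13.0], 64)]
top 369.02547901035155 369.02547901035155 255.68696272401698 190.6380895425291 -0.0077048719714349345 [0.3902, -0.0204, 1.0546] [-170.225, 1.6196, -91.4976]
jig [(0.93, [292.0, 179.0, 48.0, 52.0], 1931), (0.7, [226.0, 117.0, 53.0, 54.0], 1860), (0.57, [219.0, 193.0, 58.0, 64.0], 3431)]
jig_lid [(0.97, [218.0, 185.0, 61.0, 47.0], 1574), (0.95, [226.0, 116.0, 47.0, 48.0], 1127), (0.63, [293.0, 178.0, 46.0, 52.0], 945)]
lid_tab [(0.76, [227.0, 118.0, 42.0, 40.0], 825), (0.57, [218.0, 184.0, 60.0, 40.0], 1602), (0.57, [291.0, 177.0, 44.0, 49.0], 1009)]
pad_screw [(0.49, [226.0, 112.0, 6.0, 13.0], 49)]
thumbscrew [(0.69, [218.0, 174.0, 12.0, 11.0], 115)]
0.6
```

```bash
python3 - <<'E'
import cv2,pickle
d=pickle.load(open("d0.pkl","rb"))
a=d["scene"][0]["img"][150:330,150:370,::-1]; b=d["top"][0]["img"][70:250,150:370,::-1]
cv2.imwrite("pics/c0.png",cv2.resize(cv2.hconcat([a,b]),(800,327),interpolation=cv2.INTER_CUBIC))
E
```

```text
(no output)
```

View pics/c0.png

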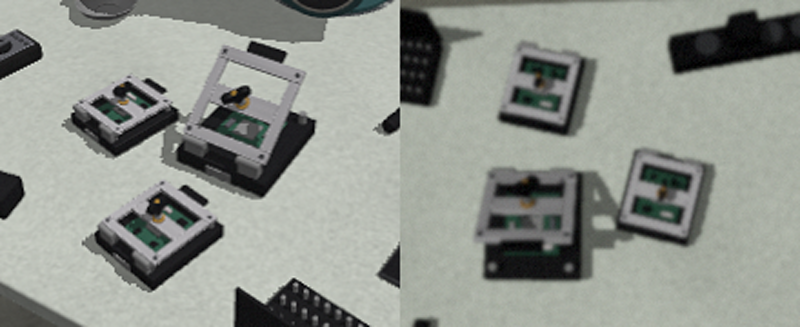

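View pics/top0.png

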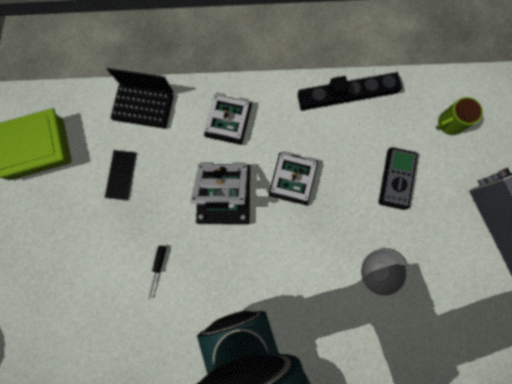

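The open jig (top view at about 221,193) is the larger one. The two lookalikes beside it are smaller and shut. I'll fit its pose and lid angle from corners picked in both views.

```bash
cat > h.py <<'E'
import numpy as np,cv2
from scipy.spatial.transform import Rotation as R
def camR(f):
    r=np.array(f["rotation"]); return r if r.shape==(3,3) else R.from_euler("xyz",r,degrees=True).as_matrix()
def proj(P,f,pose=None):
    p,M=pose if pose else (np.array(f["position"]),camR(f))
    q=(np.atleast_2d(P)-p)@M; s=q[:,:2]/q[:,2:]; s=s*(1+f["k1"]*(s**2).sum(1,keepdims=True))
    return s*[f["fx"],f["fy"]]+[f["cx"],f["cy"]]
def ray(uv,f,pose):
    p,M=pose; k=np.array([[f["fx"],0,f["cx"]],[0,f["fy"],f["cy"]],[0,0,1]])
    u=cv2.undistortPoints(np.float64([[uv]]),k,np.float64([f["k1"],0,0,0]))[0,0]
    d=M@[u[0],u[1],1]; return p,d/np.linalg.norm(d)
def onz(uv,z,f,pose):
    p,d=ray(uv,f,pose); return p+d*(z-p[2])/d[2]
def wpose(f,pos,rpy):
    H=np.array(f["hand_eye"]); M=R.from_euler("xyz",rpy,degrees=True).as_matrix()
    return np.array(pos)+M@H[:3,3], M@H[:3,:3]
def lid(d,y,off,th):   # jig coords, d along lid from hinge, off out of outer face from mid plane
    return [0.078-d*np.cos(th)+off*np.sin(th),y,0.054+d*np.sin(th)+off*np.cos(th)]
def world(P,x,y,yaw):
    return np.atleast_2d(P)@R.from_euler("z",yaw).as_matrix().T+[x,y,0]
E
python3 - <<'E'
from h import *
import pickle
from scipy.optimize import least_squares
d=pickle.load(open("d0.pkl","rb")); S=d["scene"][0];T=d["top"][0]
obs=[("T",(196,223),("b",-.085,.075)),("T",(250,223),("b",-.085,-.075)),
("T",(191.3,202),("l",.152,.068)),("T",(247.9,203.7),("l",.152,-.068)),
("S",(295.8,177.5),("t",.162,0)),("S",(271,174.8),("l",.152,-.068)),("S",(317.8,195),("l",.152,.068)),("S",(323,217),("b",-.085,.075))]
def res(p):
    o=[]
    for c,uv,g in obs:
        P=[g[1],g[2],.033] if g[0]=="b" else lid(g[1],g[2],.004,p[3])
        o.append(proj(world(P,*p[:3]),S if c=="S" else T)[0]-uv)
    return np.ravel(o)
r=least_squares(res,[.45,.07,0,1.],loss="soft_l1"); p=r.x
print(p,np.degrees(p[2]),np.round(r.fun.reshape(-1,2),1).tolist() if r.fun.size==16 else 0)
print(world(lid(.162,0,.004,p[3]),*p[:3]),np.round(res(p).reshape(-1,2),1).tolist())
for n,q in(("T",(269.5-0,0)),):pass
f=T;pp=(np.array(T["position"]),camR(T))
for a,b in(((280,152),(270,194)),((243,97),(0,0))): print(onz(a,.05,T,pp))
E
```

```text
[ 0.56393825  0.09310225 -0.04869454  0.60777794] -2.789991886168463 [[0.0, -0.7], [-0.1, 0.4], [-0.0, 0.4], [-2.4, -0.3], [-0.5, 1.6], [1.0, 0.1], [-1.2, -4.8], [-0.4, -1.0]]
[[0.51129603 0.09566767 0.14979292]] [[0.0, -0.7], [-0.1, 0.4], [-0.0, 0.4], [-2.4, -0.3], [-0.5, 1.6], [1.0, 0.1], [-1.2, -4.8], [-0.4, -1.0]]
[ 0.67196895 -0.06774651  0.05      ]
[0.84003706 0.03295439 0.05      ]
```

```bash
python3 - <<'E'
from station import *
from h import *
import pickle
o=[180,0,0]
print(np.round(current_eef_rot(),1))
for yaw in(0,90,-90,180): print(yaw,solve_ik([.46,.095,.40],[180,0,yaw]))
q=[180,0,round(float(current_eef_rot()[2]/90))*90]
movep([.46,.095,.40],q)
move_gripper(0.0,40)
pos,rpy=current_tcp_pos(),current_eef_rot()
f=grab_frame("wrist"); print(f["hand_eye"],pos,rpy,current_t())
pickle.dump((f,pos,rpy),open("w1.pkl","wb"))
im=f["img"][:,:,::-1].copy()
for t in("jig_lid","lid_tab","thumbscrew"):
    print(t,[(round(s["p"],2),np.round(s["rect"]).tolist()) for s in silhouettes(f,t)])
J=(0.564,.093,-.0487);th=.608
P=[[-.085,.075,.033],[-.085,-.075,.033],[.085,-.075,.033],[.085,.075,.033]]+[lid(*a,.004,th) for a in((.152,.068),(.152,-.068),(.162,0),(0,.068),(0,-.068))]
for uv in proj(world(P,*J),f,wpose(f,pos,rpy)):
    if abs(uv).max()<2000: cv2.circle(im,tuple(int(v) for v in uv),3,(0,0,255),1)
cv2.imwrite("pics/w1.png",im)
E
```

```text
[-180.    -0.    18.4]
0 [ 8.55670645e+00 -1.78365778e+01  8.74580536e+01 -2.54444375e-14
  1.10378524e+02  9.85567064e+01]
90 [ 8.55670645e+00 -1.78365778e+01  8.74580536e+01 -2.54444375e-14
  1.10378524e+02  8.55670645e+00]
-90 None
180 [  8.55670645 -17.83657782  87.45805364   0.         110.37852418
 -81.44329355]
[[-2.91463784e-05 -9.63348553e-01 -2.68252801e-01  6.81137599e-02]
 [ 9.99999313e-01 -3.42328929e-04  1.12071792e-03 -1.08361217e-03]
 [-1.17147268e-03 -2.68252584e-01  9.63347901e-01 -1.67366865e-01]
 [ 0.00000000e+00  0.00000000e+00  0.00000000e+00  1.00000000e+00]] [0.45999018 0.09501109 0.40001963] [-1.79997869e+02 -1.83347324e-03  2.97884279e-04] 4.2333
jig_lid [(0.68, [381.0, 52.0, 87.0, 98.0]), (0.59, [255.0, 70.0, 104.0, 99.0])]
lid_tab [(0.82, [382.0, 55.0, 86.0, 100.0]), (0.75, [255.0, 71.0, 104.0, 100.0])]
thumbscrew [(0.83, [256.0, 41.0, 30.0, 30.0]), (0.46, [389.0, 51.0, 11.0, 24.0]), (0.38, [156.0, 197.0, 19.0, 68.0])]
```

View pics/w1.png

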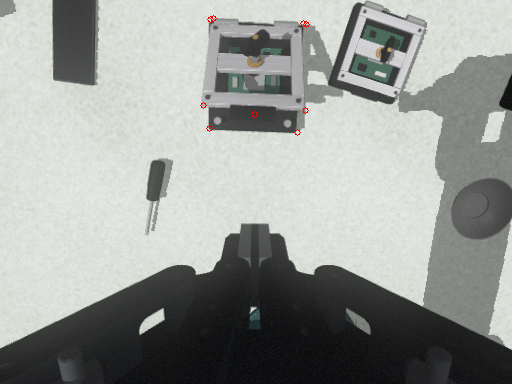

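Fit agrees with the wrist view: lid corners at about (204,105) and (304,108), base front corners at about (210,130) and (297,132). Next I refine the fit and shut the lid along its arc.

```bash
python3 - <<'E'
from station import *
from h import *
import pickle,json
from scipy.optimize import least_squares
d=pickle.load(open("d0.pkl","rb")); C={k:(d[n][0],None) for k,n in(("S","scene"),("T","top"))}
f,pos,rpy=pickle.load(open("w1.pkl","rb")); C["W"]=(f,wpose(f,pos,rpy))
obs=[("T",(196,223),("b",-.085,.075)),("T",(250,223),("b",-.085,-.075)),
("T",(191.3,202),("l",.152,.068)),("T",(247.9,203.7),("l",.152,-.068)),
("S",(295.8,177.5),("t",.162,0)),("S",(271,174.8),("l",.152,-.068)),("S",(317.8,195),("l",.152,.068)),("S",(323,217),("b",-.085,.075)),
("W",(210,130),("b",-.085,.075)),("W",(297,132),("b",-.085,-.075)),("W",(204,105),("l",.152,.068)),("W",(304,108.5),("l",.152,-.068)),("W",(254,113),("t",.162,0))]
def res(p):
    o=[]
    for c,uv,g in obs:
        P=[g[1],g[2],.033] if g[0]=="b" else lid(g[1],g[2],.004,p[3])
        o.append(proj(world(P,*p[:3]),*C[c])[0]-uv)
    return np.ravel(o)
p=least_squares(res,[.56,.09,-.05,.6],loss="soft_l1").x
print(p,np.round(res(p).reshape(-1,2),1).tolist())
json.dump(p.tolist(),open("jig.json","w"))
J=p[:3];yaw=np.degrees(J[2]);o=[180,0,yaw]
def tip(th,dz=0,dd=.155): # finger centre for front lower edge at contact
    c=np.array(lid(.163,0,.004,th)); c[0]+=.009; c[2]+=dz
    return world(c,*J)[0]
t=tip(p[3]); print(t)
movep(t+[0,0,.05],o)
hit=movel(t-[0,0,.03],o,max_speed=.04,max_force=3)
z=current_tcp_pos()[2]; s=np.arcsin(np.clip((z-.058)/.163,-1,1)); print(hit,current_tcp_pos(),current_wrist_force(),"th~",s,current_t())
E
```

```text
[ 0.56403286  0.09422356 -0.03362011  0.61798701] [[0.1, -0.3], [-0.1, -0.0], [-0.3, 0.4], [-2.6, -1.1], [-0.6, 1.4], [0.8, 0.1], [-1.0, -5.2], [-0.3, -1.3], [-0.4, -0.8], [0.2, 0.1], [-1.0, 0.2], [1.5, 0.2], [0.1, 0.4]]
[0.52052248 0.09568694 0.15170168]
False [0.52056664 0.0956942  0.12181002] [0.39028266 0.11577559 0.81690588] th~ 0.40223125111464914 7.375
```

```bash
python3 - <<'E'
from station import *
import cv2
a=grab_frame("wrist")["img"];b=grab_frame("scene")["img"][130:270,200:387]
b=cv2.resize(b,(512,384),interpolation=cv2.INTER_CUBIC)
cv2.imwrite("pics/w2.png",cv2.resize(cv2.hconcat([a,b]),(800,300))[:,:,::-1])
E
```

```text
(no output)
```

View pics/w2.png

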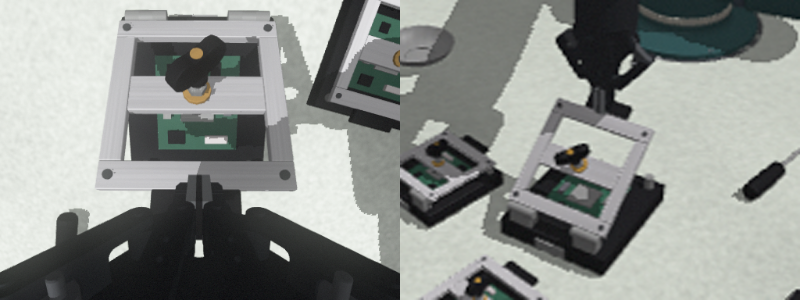

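Tips are on the tab at the lid's front edge, and the lid has started to follow. I'll continue along the arc.

```bash
python3 - <<'E'
from station import *
from h import *
import json
p=np.array(json.load(open("jig.json")));J=p[:3];o=[180,0,np.degrees(J[2])]
def tip(th):
    c=np.array(lid(.163,0,.004,th)); c[0]+=.009; return world(c,*J)[0]
for th in(.3,.2,.1,.03):
    h=movel(tip(th),o,max_speed=.05,max_force=25); print(th,h,np.round(current_tcp_pos(),4),np.round(current_wrist_force(),1))
h=movel(tip(0)-[0,0,.008],o,max_speed=.02,max_force=12); print(h,np.round(current_tcp_pos(),4),np.round(current_wrist_force(),1),current_t())
a=grab_frame("wrist")["img"];b=grab_frame("scene")["img"][130:270,200:387]
b=cv2.resize(b,(512,384),interpolation=cv2.INTER_CUBIC)
cv2.imwrite("pics/w3.png",cv2.resize(cv2.hconcat([a,b]),(800,300))[:,:,::-1])
E
```

```text
0.3 False [0.4965 0.0965 0.1061] [-0.7  0.7  1.4]
0.2 False [0.4919 0.0966 0.09  ] [-1.2 -0.2  0.3]
0.1 False [0.4892 0.0967 0.074 ] [-0.2  0.5  1.2]
0.03 False [0.488  0.0967 0.0625] [ 0.4  0.7 -0.1]
False [0.4881 0.0968 0.05  ] [ 0.5 -0.  -0.1] 10.3167
```

View pics/w3.png

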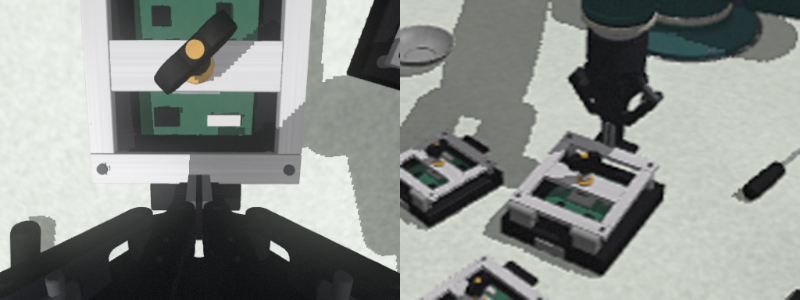

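```bash
python3 - <<'E'
from station import *
from h import *
import json
p=np.array(json.load(open("jig.json")));J=p[:3]
f=grab_frame("wrist");pos,rpy=current_tcp_pos(),current_eef_rot();W=wpose(f,pos,rpy)
print(pos,rpy,current_opening(),current_wrist_force(),current_t())
k=1.28
for n,uv in(("frontL",(91,181)),("frontR",(300,184)),("insideL",(113,153)),("insideR",(272,155)),("tabL",(153,182)),("tabR",(242,184))):
    for z in(.058,.075):
        q=onz(np.array(uv)*k,z,f,W); print(n,z,np.round(world(q-[*J[:2],0],0,0,-J[2])[0],4))
print("tip px/k",proj(pos,f,W)/k, "screw exp", proj(world([0,0,.1],*J),f,W)/k)
im=f["img"][150:300,120:400,::-1]; cv2.imwrite("pics/w4.png",cv2.resize(im,None,fx=2.8,fy=2.8,interpolation=cv2.INTER_CUBIC))
E
```

```text
[0.48814645 0.09677946 0.05011082] [-1.79997035e+02 -1.06162749e-02 -1.92770052e+00] -0.0016687451469320992 [-0.20120026 -1.00278291  0.02221747] 10.4667
frontL 0.058 [-0.0784  0.0784  0.058 ]
frontL 0.075 [-0.0709  0.0702  0.075 ]
frontR 0.058 [-0.0808 -0.0722  0.058 ]
frontR 0.075 [-0.0731 -0.0644  0.075 ]
insideL 0.058 [-0.0573  0.0604  0.058 ]
insideL 0.075 [-0.0521  0.0541  0.075 ]
insideR 0.058 [-0.0588 -0.05    0.058 ]
insideR 0.075 [-0.0534 -0.0446  0.075 ]
tabL 0.058 [-0.0791  0.0337  0.058 ]
tabL 0.075 [-0.0715  0.0302  0.075 ]
tabR 0.058 [-0.0807 -0.0302  0.058 ]
tabR 0.075 [-0.0729 -0.0269  0.075 ]
tip px/k [[199.94205611 173.72123651]] screw exp [[200.80015453  61.30799397]]
```

View pics/w4.png

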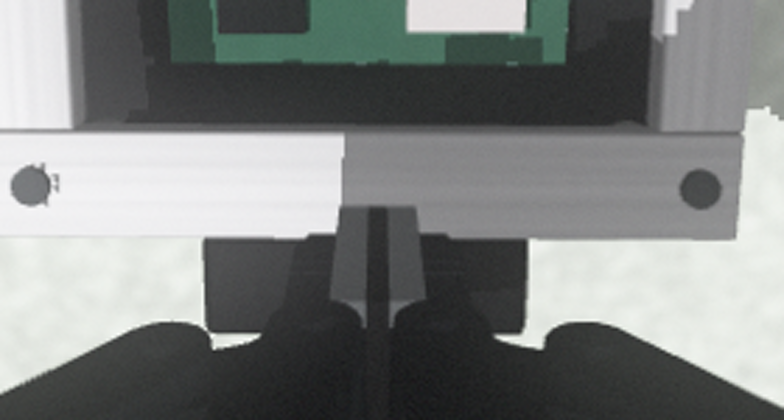

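```bash
python3 - <<'E'
from station import *
from h import *
import json,pickle
p=np.array(json.load(open("jig.json")));J=p[:3];o=[180,0,np.degrees(J[2])]
print(np.round(current_joint_efforts(),1))
q=np.array(current_tcp_pos())
movel(q+[0,0,.05],o,max_speed=.2); print(current_wrist_force())
movep([.47,.096,.24],o)
pos,rpy=current_tcp_pos(),current_eef_rot()
f=grab_frame("wrist"); pickle.dump((f,pos,rpy),open("w5.pkl","wb")); W=wpose(f,pos,rpy); print(pos,rpy,f["fx"],f["k1"],current_t())
im=f["img"][:,:,::-1].copy()
P=[[-.085,.075,.033],[-.085,-.075,.033],[.085,-.075,.033],[.085,.075,.033]]+[lid(*a,.004,0) for a in((.152,.068),(.152,-.068),(.171,.03),(.171,-.03))]
for uv in proj(world(P,*J),f,W): cv2.circle(im,tuple(int(v) for v in uv),2,(0,0,255),1)
cv2.imwrite("pics/w5.png",im)
g=grab_frame("top");S=[s for s in silhouettes(f,"thumbscrew")];print([(s["p"],s["rect"]) for s in S])
E
```

```text
[  0.  -43.2 -59.4  -0.   -0.   -0. ]
[-0.19998758 -0.04196699 -1.72458363]
[0.46984488 0.09597059 0.23937805] [ 1.79993448e+02  3.26253180e-02 -1.92744640e+00] 308.7999356792334 -0.02661412689190284 11.5333
[(0.9, [251.2, 68.9, 39.9, 42.6]), (0.83, [451.3, 29.6, 19.6, 36.3])]
```

View pics/w5.png

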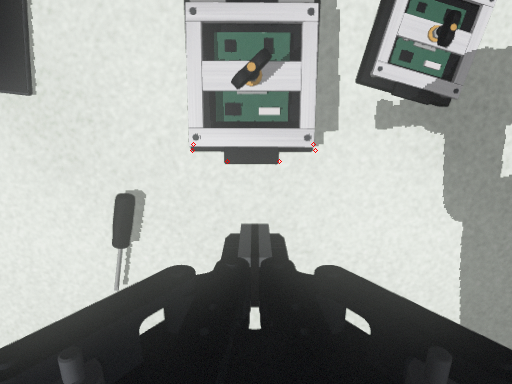

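```bash
python3 - <<'E'
from h import *
import json,pickle
from scipy.optimize import least_squares
p=np.array(json.load(open("jig.json")));J=p[:3]
f,pos,rpy=pickle.load(open("w5.pkl","rb"))
W5=wpose(f,pos,rpy); W3=wpose(f,[0.48814645,0.09677946,0.05011082],[-179.997,-.0106,-1.9277])
k=1.28
o5=[((187,147),(.152,.068)),((317,147),(.152,-.068)),((224.5,163),(.171,.03)),((279.5,163),(.171,-.03))]
o3=[((91*k,181*k),(.152,.068)),((300*k,184*k),(.152,-.068)),((120+204/2.8,150+238/2.8),(.152,.03)),((120+527/2.8,150+238/2.8),(.152,-.03))]
for n,W,o in(("w5",W5,o5),("w3",W3,o3)):
    fn=lambda q:np.ravel([proj(world(lid(a[0],a[1],.004,q[0]),J[0]+q[1],J[1]+q[2],J[2]+q[3]),f,W)[0]-uv for uv,a in o])
    r=least_squares(fn,[.1,0,0,0],x_scale=[.1,.01,.01,.1]); print(n,np.round(r.x,4),np.round(r.fun,1))
    fn2=lambda q:np.ravel([proj(world(np.array(lid(a[0]*q[0],a[1]*q[0],.004,0))+[0,0,.054*(q[0]-1)],J[0]+q[1],J[1]+q[2],J[2]+q[3]),f,W)[0]-uv for uv,a in o])
    r=least_squares(fn2,[1,0,0,0],x_scale=[.1,.01,.01,.1]); print(" scale",np.round(r.x,4),np.round(r.fun,1))
# left/right outer edge lines in w5 at various theta
for th in(0,.1,.2):
    print(th,[np.round(proj(world(lid(d,y,.004,th),*J),f,W5)[0]).tolist() for d in(.03,.08,.152) for y in(.068,-.068)])
im=f["img"]; print([ (r,[int(c) for c in np.where(np.abs(np.diff(im[r,150:350].astype(int).sum(1)))>60)[0]+150]) for r in (20,40,90,110,135)])
E
```

```text
w5 [ 0.1541 -0.0004  0.0018 -0.0003] [ 0.6 -1.  -0.7 -1.  -0.7  1.   0.7  1. ]
 scale [ 1.0641e+00  8.7000e-03  1.6000e-03 -4.0000e-04] [ 0.5 -0.8 -0.5 -0.8 -0.5  0.9  0.6  0.9]
w3 [ 0.0986 -0.0003  0.0019 -0.0136] [ 0.6  0.9 -0.5  0.3 -1.4 -1.3  1.3  0.1]
 scale [ 1.0752  0.0073  0.0016 -0.0136] [ 0.6  0.9 -0.5  0.3 -1.4 -1.3  1.3  0.1]
0 [[188.0, 27.0], [320.0, 27.0], [190.0, 78.0], [317.0, 78.0], [194.0, 145.0], [314.0, 145.0]]
0.1 [[187.0, 26.0], [320.0, 26.0], [189.0, 76.0], [319.0, 76.0], [191.0, 146.0], [316.0, 146.0]]
0.2 [[186.0, 24.0], [321.0, 24.0], [187.0, 74.0], [320.0, 74.0], [188.0, 145.0], [319.0, 145.0]]
[(20, [183, 184, 185, 317, 318, 319, 339]), (40, [184, 186, 200, 201, 235, 263, 273, 289, 300, 301, 302, 316, 317, 318, 338]), (90, [201, 202, 301, 314, 315, 338, 339]), (110, [201, 202, 203, 223, 224, 257, 258, 279, 287, 298, 299, 300, 314, 337, 338]), (135, [192, 193, 197, 200, 303, 304, 305, 309, 311, 313, 322, 323])]
```

```bash
python3 - <<'E'
import cv2,pickle
f=pickle.load(open("w5.pkl","rb"))[0]
cv2.imwrite("pics/w6.png",cv2.resize(f["img"][0:170,170:340,::-1],(600,600),interpolation=cv2.INTER_CUBIC))
E
```

```text
(no output)
```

View pics/w6.png

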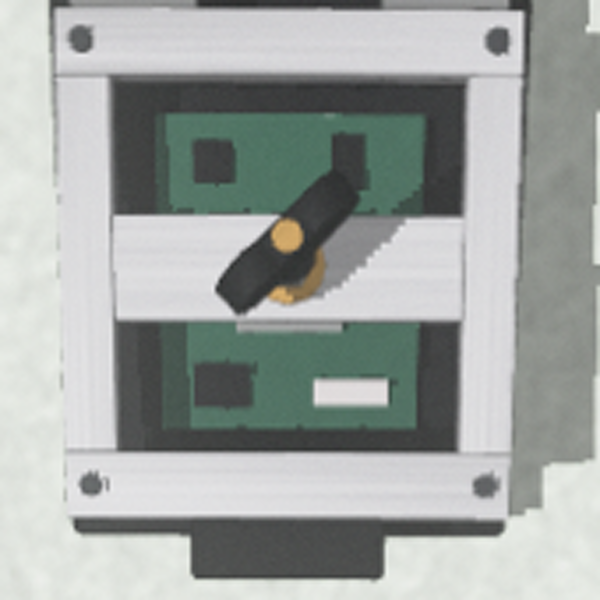

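The enlarged crop shows the lid front bar at about (189,147)–(314,146) px. It is too wide for a shut lid, so the lid is still about 0.1 rad open. The finger's contact point must sit about 20 mm above the nominal TCP. I'll push further with a force guard until it stops.

```bash
python3 - <<'E'
from station import *
from h import *
import json,pickle
p=np.array(json.load(open("jig.json")));J=p[:3];o=[180,0,np.degrees(J[2])]
t=world([-.080,0,.085],*J)[0]
movel(t,o,max_speed=.2)
z=None
for zt in(.05,.045,.04,.035,.03,.025):
    t[2]=zt; h=movel(t,o,max_speed=.03,max_force=12)
    F=np.mean([current_wrist_force() for _ in range(3)],0)
    print(zt,h,np.round(current_tcp_pos(),4),np.round(F,1))
    if h:break
print(current_t())
pos,rpy=current_tcp_pos(),current_eef_rot()
f=grab_frame("wrist"); pickle.dump((f,pos,rpy),open("w7.pkl","wb"))
g=grab_frame("scene")["img"][130:270,200:387]
cv2.imwrite("pics/w7.png",cv2.resize(cv2.hconcat([f["img"],cv2.resize(g,(512,384),interpolation=cv2.INTER_CUBIC)]),(800,300))[:,:,::-1])
E
```

```text
0.05 False [0.4842 0.0969 0.0502] [ 0.2  0.2 -0.5]
0.045 False [0.4839 0.0969 0.0447] [-0.6 -0.4  0.5]
0.04 False [0.484  0.0969 0.0397] [-0.3 -0.9  0.5]
0.035 False [0.4839 0.0969 0.0347] [-0.2 -0.1 -0.2]
0.03 True [0.4846 0.097  0.0327] [-3.3 -0.   9.6]
15.0333
```

View pics/w7.png

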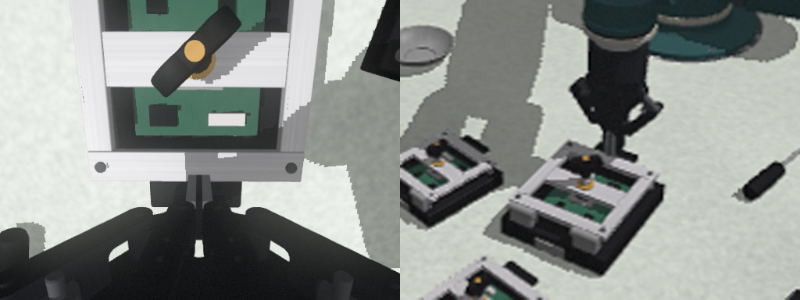

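```bash
python3 - <<'E'
from station import *
from h import *
import json,pickle
from scipy.optimize import least_squares
p=np.array(json.load(open("jig.json")));J=p[:3];o=[180,0,np.degrees(J[2])]
f,pos,rpy=pickle.load(open("w7.pkl","rb"));W=wpose(f,pos,rpy);k=1.28
ob=[((86*k,182*k),(.152,.068)),((302*k,180*k),(.152,-.068)),((105*k,32*k),None)]
fn=lambda q:np.ravel([proj(world(lid(a[0],a[1],.004,q[0]),J[0]+q[1],J[1]+q[2],J[2]+q[3]),f,W)[0]-uv for uv,a in ob[:2]])
r=least_squares(fn,[.1,0,0,0],x_scale=[.1,.01,.01,.1]); print(np.round(r.x,4))
# push firmly a bit more where we are
q=np.array(current_tcp_pos())
print(movel(q-[0,0,.01],o,max_speed=.02,max_force=15),np.round(current_tcp_pos(),4),np.round(current_wrist_force(),1))
movel(q+[0,0,.05],o,max_speed=.2)
b=world([-.165,0,.05],*J)[0]; movel(b,o,max_speed=.2)
print(movel(b-[0,0,.06],o,max_speed=.04,max_force=6),np.round(current_tcp_pos(),4),np.round(current_wrist_force(),1))
movel(b+[0,0,.07],o,max_speed=.25);print(current_t())
E
```

```text
[0.0169 0.0009 0.0048 0.0098]
True [0.4847 0.097  0.0328] [-3.8 -0.3  9. ]
False [ 0.3993  0.0998 -0.0098] [-0.3 -0.3  0.8]
18.675
```

The fingertips reach about 25 mm less than nominal: no bench contact at TCP −10 mm, and contact on the lid at TCP 32.8 mm. That means the lid is now hard shut. Next I'll locate the screw axis and wing angle.

```bash
cat >> h.py <<'E'
def screw(f,W,near,mask=None):
    "brass cap centre at z=.1025 and wing direction (deg, world) from dark pixels near it"
    hsv=cv2.cvtColor(f["img"],cv2.COLOR_RGB2HSV)
    br=cv2.inRange(hsv,(12,90,90),(28,255,255))
    n,l,st,ct=cv2.connectedComponentsWithStats(br)
    c=[(ct[i],st[i,4]) for i in range(1,n) if st[i,4]>8]
    out=[(np.round(onz(a,.1025,f,W),4),int(s)) for a,s in c]
    out=[x for x in out if np.hypot(*(x[0][:2]-near))<.03]
    ang=None
    if mask is not None:
        ys,xs=np.nonzero(mask); P=np.array([onz(q,.098,f,W)[:2] for q in np.c_[xs,ys][::3]])
        (cx,cy),(w,h),a=cv2.minAreaRect((P*1e4).astype(np.float32)); ang=(a if w>h else a+90)%180
        ang=(ang,(cx/1e4,cy/1e4),(w/10,h/10))
    return out,ang
E
python3 - <<'E'
from station import *
from h import *
import json,pickle
J=json.load(open("jig.json"))[:3]
f,pos,rpy=pickle.load(open("w5.pkl","rb")); print(screw(f,wpose(f,pos,rpy),J[:2]))
s=np.array([J[0],J[1]+.003])
o=[180,0,np.degrees(J[2])]
move_gripper(1.0)
for dx,z in((-.085,.20),(-.045,.24)):
    movel([s[0]+dx,s[1],z],o,max_speed=.2)
    pos,rpy=current_tcp_pos(),current_eef_rot(); f=grab_frame("wrist");W=wpose(f,pos,rpy)
    S=silhouettes(f,"thumbscrew"); print([(round(x["p"],2),np.round(x["rect"])) for x in S])
    m=[x for x in S if np.hypot(*(onz(x["rect"][:2],.095,f,W)[:2]-s))<.03]
    print(screw(f,W,s,m[0]["mask"] if m else None),np.round(proj([*s,.1025],f,W)))
print(current_t())
E
```

```text
([(array([0.569 , 0.0966, 0.1025]), 69), (array([0.5565, 0.0934, 0.1025]), 71)], None)
[(0.79, array([477.,  30.,  31.,  41.])), (0.69, array([253.,  79.,  43.,  45.]))]
([(array([0.5663, 0.1022, 0.1025]), 21), (array([0.563 , 0.0968, 0.1025]), 87), (array([0.5557, 0.0929, 0.1025]), 55)], (129.73445510864258, (0.562192431640625, 0.0959441650390625), (12.979364013671875, 42.09429931640625))) [[252.  79.]]
[(0.97, array([255., 124.,  33.,  35.])), (0.62, array([447.,  80.,  21.,  33.]))]
([(array([0.5712, 0.1006, 0.1025]), 51), (array([0.5633, 0.0967, 0.1025]), 57)], (132.8293228149414, (0.564733642578125, 0.097223486328125), (13.109228515625, 42.767120361328125))) [[254. 125.]]
20.8083
```

```bash
python3 - <<'E'
from station import *
from h import *
s=[.5632,.0968]; o=[180,0,130]
movep([*s,.15],o)
print(current_joint_pos())
print(movel([*s,.049],o,max_speed=.08,max_force=8),np.round(current_tcp_pos(),4))
F0=np.mean([current_wrist_force() for _ in range(5)],0)
move_gripper(0.0,40)
print(current_opening(),current_finger_force(),np.round(F0,1),np.round(np.mean([current_wrist_force() for _ in range(5)],0),1),np.round(current_wrist_torque(),3),np.round(current_joint_pos(),1),current_t())
f=grab_frame("wrist");g=grab_frame("scene")["img"][130:270,200:387]
cv2.imwrite("pics/w8.png",cv2.resize(cv2.hconcat([f["img"],cv2.resize(g,(512,384),interpolation=cv2.INTER_CUBIC)]),(800,300))[:,:,::-1])
E
```

```text
[ 7.19848331e+00 -5.12979443e+00  9.96893075e+01  6.85184032e-04
  8.54320563e+01 -3.27613871e+01]
False [0.5635 0.0968 0.0496]
0.11139252618267226 43.28196823596954 [ 0.3 -0.2  0.7] [-4.1 -2.7  3.5] [-0.368  0.697  0.088] [  7.2  -1.2 105.6  -0.   75.6 -32.8] 24.8917
```

View pics/w8.png

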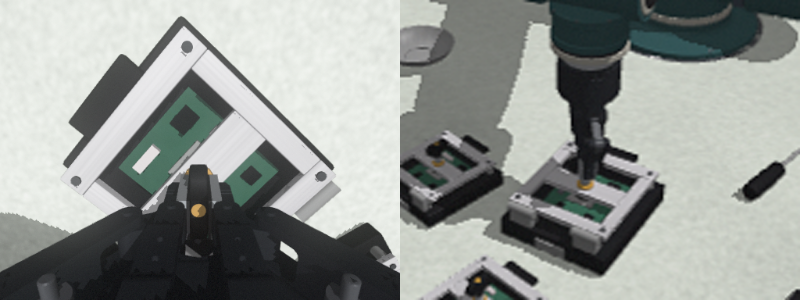

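Head is pinched: opening 9.5 mm, and the picture shows the wing between the pads with the axis at about (198,210). Turning clockwise with torque watch.

```bash
python3 - <<'E'
from station import *
from h import *
s=np.array([.5632,.0968]); z0=current_tcp_pos()[2]
def go(yaw):
    goto_joints(solve_ik([*s,z0-.00125*(130-yaw)/360],[180,0,yaw]))
    T=np.mean([current_wrist_torque() for _ in range(4)],0);F=np.mean([current_wrist_force() for _ in range(4)],0)
    print(yaw,np.round(current_eef_rot()[2],1),"T",np.round(T,2),"F",np.round(F,1),round(current_t(),1)); return T,F
yaw=130
for yaw in(115,100,75,50,30,15):
    T,F=go(yaw)
    if abs(T[2])>.5 or np.linalg.norm(F)>30: break
else:
    while yaw>0:
        yaw-=3; T,F=go(yaw)
        if abs(T[2])>.45: break
print(current_opening())
E
```

```text
115 115.2 T [-0.51  0.73 -0.05] F [-4.  -3.2  2.4] 25.4
100 100.4 T [-0.54  0.66 -0.07] F [-4.4 -4.3  3. ] 25.7
75 75.5 T [-0.82  0.4  -0.  ] F [-2.7 -4.2  3.3] 26.2
50 50.4 T [-0.98  0.23 -0.07] F [-1.7 -5.7  1.3] 26.7
30 30.4 T [-1.16  0.11 -0.  ] F [-0.9 -6.6  2. ] 27.1
15 15.4 T [-1.28  0.06 -0.  ] F [-1.  -6.6  1.6] 27.5
12 12.4 T [-1.27  0.11 -0.05] F [-0.4 -7.   1.9] 27.7
9 9.4 T [-1.3   0.09 -0.05] F [-0.6 -7.4  1.6] 28.0
6 6.4 T [-1.36  0.07 -0.03] F [-0.4 -7.6  2.1] 28.2
3 3.4 T [-1.36  0.13 -0.05] F [-0.5 -7.4  1.7] 28.5
0 0.4 T [-1.44  0.12 -0.04] F [-0.8 -8.   1.1] 28.7
0.1068549699582096
```

```bash
python3 - <<'E'
from station import *
from h import *
s=np.array([.5632,.0968]); z=.0496-.00045
yaw=0
while yaw>-24:
    yaw-=2
    goto_joints(solve_ik([*s,z],[180,0,yaw]))
    T=np.mean([current_wrist_torque() for _ in range(4)],0);F=np.mean([current_wrist_force() for _ in range(4)],0)
    print(yaw,np.round(current_eef_rot()[2],2),np.round(current_joint_pos()[5],2),"T",np.round(T,2),"F",np.round(F,1),round(current_t(),1))
    if T[2]>.6 or T[2]<-.6: break
E
```

```text
-2 -1.62 98.8 T [-1.32 -0.27 -0.05] F [ 1.8 -7.8 -2.7] 29.0
-4 -3.59 100.78 T [-1.32 -0.2   0.39] F [ 1.2 -7.  -2.6] 29.2
-6 -5.56 102.76 T [-1.29 -0.09  0.87] F [ 0.6 -8.3 -0.7] 29.5
```

Seat found: torque rises from yaw −2° (exactly the jig's yaw) to 0.87 N·m at −5.6°. Backing off to wing yaw about 88°.

```bash
python3 - <<'E'
from station import *
from h import *
s=np.array([.5632,.0968])
def go(yaw):
    goto_joints(solve_ik([*s,.04915+.00125*max(yaw+2,0)/360],[180,0,yaw])); hold(.2)
    T=np.mean([current_wrist_torque() for _ in range(4)],0);F=np.mean([current_wrist_force() for _ in range(4)],0)
    print(yaw,np.round(current_eef_rot()[2],2),"T",np.round(T,2),"F",np.round(F,1),round(current_opening(),3),round(current_t(),1))
for y in(-2,20,50,75,88): go(y)
y=88+(88.1-current_eef_rot()[2]); go(y)
hold(.5)
pos,rpy=current_tcp_pos(),current_eef_rot();f=grab_frame("wrist");W=wpose(f,pos,rpy)
print(screw(f,W,s)); print(current_joint_velocities(),current_finger_force())
g=grab_frame("top")
for n in("jig_lid","thumbscrew"):print([(round(x["p"],2),np.round(x["rect"])) for x in silhouettes(g,n)])
E
```

```text
-2 -1.6 T [-1.34 -0.22  0.07] F [ 1.9 -7.8 -1.8] 0.104 29.9
20 20.41 T [-1.15 -0.23  0.08] F [ 1.6 -6.6 -2.1] 0.106 30.6
50 50.36 T [-1.01 -0.22  0.02] F [-0.1 -5.6 -3. ] 0.113 31.4
75 74.93 T [-0.93 -0.18  0.09] F [ 1.  -5.3 -4.6] 0.111 32.1
88 87.68 T [-0.91 -0.13  0.07] F [ 0.3 -4.7 -5.2] 0.107 32.6
88.42384790335923 88.1 T [-0.91 -0.09  0.05] F [-0.1 -4.8 -4.7] 0.11 33.0
([(array([0.5585, 0.1201, 0.1025]), 22), (array([0.5695, 0.1199, 0.1025]), 21), (array([0.5633, 0.0981, 0.1025]), 269)], None)
[ 0.0346778   0.08563573  0.11151955 -0.06595085  0.08139514  0.0257598 ] 42.09703087806702
[(0.69, array([222., 189.,  56.,  50.])), (0.64, array([292., 178.,  49.,  49.])), (0.61, array([225., 116.,  47.,  43.]))]
[]
```

Grip reads fine, but the tool is pulling up about 5 N. I'll lower slightly so the lid is pressed shut, not lifted, then recheck.

```bash
python3 - <<'E'
from station import *
from h import *
s=np.array([.5632,.0968]); z=.04915+.0003
for i in range(8):
    z-=.0005; goto_joints(solve_ik([*s,z],[180,0,88.42])); hold(.15)
    F=np.mean([current_wrist_force() for _ in range(6)],0); print(np.round(z,4),np.round(current_tcp_pos(),4),np.round(F,1))
    if F[2]>5: break
hold(1)
print(current_eef_rot(),np.round(current_wrist_torque(),2),np.round(np.mean([current_wrist_force() for _ in range(6)],0),1),current_opening(),current_finger_force(),current_t())
pos,rpy=current_tcp_pos(),current_eef_rot();f=grab_frame("wrist")
cv2.imwrite("pics/w9.png",f["img"][:,:,::-1])
E
```

```text
0.049 [0.5631 0.0967 0.049 ] [-2.6 -5.2  0.1]
0.0484 [0.5632 0.0967 0.0489] [-3.8 -5.3  3.5]
0.048 [0.5633 0.0967 0.0489] [-5.9 -4.9  8. ]
[1.79982491e+02 9.23257222e-03 8.80934212e+01] [-1.06  1.01 -0.  ] [-6.7 -6.2  7.8] 0.11284504256780159 44.08212661743164 35.95
```

```bash
python3 -c "
from station import *
print(finish_job())"
```

```text
the job is handed in; nothing more can be done
None
```

The lid is shut, the screw was seated and backed off a quarter turn, the gripper still holds its head, and the job is handed in; I saw no verdict. The angles come from force, torque and tool readings, with no picture viewed after the grip.

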